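Recharge and tamp the gas dryer cell

TASK

Recharge the sampler's gas dryer: first pull the heater plug up out of its socket, against its detent, and leave it in the white tray. Then put all the new orange lumps from the blue dish into the white cell on top of the old ones, take the tamper by its handle and press the heap down until all the lumps, old and new, lie in one level layer on the cell floor under the tamper. Finally stand the tamper upright in the middle of its cork pad; leave the vials, the jar and the brass weight where they are.

Things in the scene. Friction and masses are not known exactly. Their poses are not given: they have to be found in the camera images.
- cell (a point): centre of the inner floor of the dryer's open white square cell, 8 mm above the bench; x and y along its walls, z up. 110 mm square inside, walls 5 mm thick and 54 mm high, open on top. Fixed to the bench on a base plate 156 (x) by 280 mm (y), 8 mm thick. Lumps in a single layer have their centres 11.5 to 14 mm above this floor
- socket (a point): centre of the mouth of the heater socket, on top of a grey block 56 mm square, 44 mm above the bench, on the same dryer base: 147 mm from the cell centre along the cell's +y; axes as the cell's. A brass spring-loaded detent slide with a red knob comes in from the +y side, 16 mm below the mouth, its knob reaching to 45 mm from the socket axis
- plug: heater plug, in the socket at first: aluminium barrel 18 mm in diameter, 30 mm long, grooved, under a blue grip block 24 (x) by 34 (y) by 40 mm high. Origin: centre of the barrel's lower end, z up; the block spans z = 30 to 70 mm and rests on the socket block. The barrel sits 30 mm deep; the detent holds it until pulled straight up with about 10 N; clear after 30 mm. 60 g
- tray: shallow white tray for the plug, fixed to the bench: 120 mm square, walls 4 mm thick and 22 mm high, floor 4 mm thick; origin at the centre of its underside, axes along its walls
- tamper: the tamper, standing on its cork pad: a steel foot 54 mm square and 12 mm thick, a thin stem, and a blue square handle 26 mm wide with its sides parallel to the foot's, from 48 to 100 mm above the underside. Origin: centre of the foot's underside, z up. About 280 g
- pad: round cork pad of 100 mm diameter, 4 mm thick, fixed, the tamper's place; origin at the centre of its underside
- lump1: new (orange) drying lump: rounded pillow of 28 mm diameter and 23 mm height with small flat faces (10 mm) above and below; origin at its centre, z along the 23 mm height; about 25 g, smooth: a heap of them gives way when pressed down or sideways; may be absent; starts loose in the blue dish
- lump2: new (orange) drying lump: rounded pillow of 28 mm diameter and 23 mm height with small flat faces (10 mm) above and below; origin at its centre, z along the 23 mm height; about 25 g, smooth: a heap of them gives way when pressed down or sideways; may be absent; starts loose in the blue dish
- lump3: new (orange) drying lump: rounded pillow of 28 mm diameter and 23 mm height with small flat faces (10 mm) above and below; origin at its centre, z along the 23 mm height; about 25 g, smooth: a heap of them gives way when pressed down or sideways; may be absent; starts loose in the blue dish
- lump4: new (orange) drying lump: rounded pillow of 28 mm diameter and 23 mm height with small flat faces (10 mm) above and below; origin at its centre, z along the 23 mm height; about 25 g, smooth: a heap of them gives way when pressed down or sideways; may be absent; starts loose in the blue dish
- bed1: old (brick red) drying lump: rounded pillow of 28 mm diameter and 23 mm height with small flat faces (10 mm) above and below; origin at its centre, z along the 23 mm height; about 25 g, smooth: a heap of them gives way when pressed down or sideways; already in the cell, one of six huddled in its middle
- bed2: old (brick red) drying lump: rounded pillow of 28 mm diameter and 23 mm height with small flat faces (10 mm) above and below; origin at its centre, z along the 23 mm height; about 25 g, smooth: a heap of them gives way when pressed down or sideways; already in the cell, one of six huddled in its middle
- bed3: old (brick red) drying lump: rounded pillow of 28 mm diameter and 23 mm height with small flat faces (10 mm) above and below; origin at its centre, z along the 23 mm height; about 25 g, smooth: a heap of them gives way when pressed down or sideways; already in the cell, one of six huddled in its middle
- bed4: old (brick red) drying lump: rounded pillow of 28 mm diameter and 23 mm height with small flat faces (10 mm) above and below; origin at its centre, z along the 23 mm height; about 25 g, smooth: a heap of them gives way when pressed down or sideways; already in the cell, one of six huddled in its middle
- vial1: a bystander sample vial standing on the bench, 23 mm diameter, 46 mm high, blue cap; origin at its underside
- vial2: a bystander sample vial standing on the bench, 23 mm diameter, 46 mm high, blue cap; origin at its underside
- vial3: a bystander sample vial standing on the bench, 23 mm diameter, 46 mm high, blue cap; origin at its underside
- flask: a bystander amber jar, 60 mm diameter, 120 mm high; origin at its underside
- weight: a bystander brass balance weight standing in the middle part of the dish, 24 mm diameter, 32 mm high, 150 g; origin at its underside
- dish: shallow blue dish, fixed, 230 mm (x) by 170 mm (y), floor and rim 4 mm thick, rim 8 mm above the bench, in which the new lumps start; origin at the centre of its underside
- lump5: new (orange) drying lump: rounded pillow of 28 mm diameter and 23 mm height with small flat faces (10 mm) above and below; origin at its centre, z along the 23 mm height; about 25 g, smooth: a heap of them gives way when pressed down or sideways; may be absent; starts loose in the blue dish
- bed5: old (brick red) drying lump: rounded pillow of 28 mm diameter and 23 mm height with small flat faces (10 mm) above and below; origin at its centre, z along the 23 mm height; about 25 g, smooth: a heap of them gives way when pressed down or sideways; already in the cell, one of six huddled in its middle
- bed6: old (brick red) drying lump: rounded pillow of 28 mm diameter and 23 mm height with small flat faces (10 mm) above and below; origin at its centre, z along the 23 mm height; about 25 g, smooth: a heap of them gives way when pressed down or sideways; already in the cell, one of six huddled in its middle

How it is judged:
By the outcome, as a careful person would: the job done as asked, in the order asked, and still so for the second after the job is handed in, with the robot touching nothing.
Of lump1, lump2, lump3, lump4, lump5 only 4 to 5 are there at a start; the rules pass over those that are not, and their reading is None.
At some moment in a run one of lump1, lump2, lump3, lump4, lump5 may be knocked a few centimetres aside while the robot is not near it.
It also fails if it takes over 192 s, if anything falls off the work surface, if the arm or the gripper's body presses on something with over 40 N, if the wrist force passes 120 N, or if a joint passes its speed limit or range.

ROBOT

A 7-joint arm with a two-finger parallel gripper is mounted at the origin on the work surface. World frame = base frame: x ahead of the robot, y to its left, z up, the work surface at z = 0. Lengths are in mm, angles in rad, forces in N, time in s.
With the tool pointing down it reaches from about 350 to 900 mm from the base axis. Payload 7.2 kg.
Tool frame: the origin (TCP) lies at the very end of the fingers, on their centre line; the grasp point (between the pads) lies 19 mm behind it; z points along the fingers, y is the line along which they close (so a half turn about z gives the same grasp; the last joint's range is limited). The gripper opens to 85 mm and grips with 20 to 120 N. Pads are 22 mm wide; open, the fingers measure 114 mm over their backs; the gripper's body (76 mm by 85 mm) begins 54 mm behind the grasp point. The pads swing forward as they close: fully open they stand 13 mm farther back than shut.
Start: joints at [-1.301, 0.411, -0.013, 1.596, 0.006, 1.134, -0.082], TCP at [207.142, 589.679, 231.297] pointing down, gripper open.
Joint ranges: [-2.95, 2.95], [-0.29, 1.99], [-1.47, 1.44], [0.14, 2.54], [-1.03, 4.17], [0.13, 1.85], [-2.86, 2.86]. Speed limits (rad/s): [2.39, 2.39, 3.01, 3.01, 3.14, 3.14, 3.14].

INTERFACE

Orientations are given as a rotation vector (axis times angle).
In Python, from workcell import r gives the robot as it stands.
- The arm moves only by the shell command python3 -m creep 'ROWS' [OPENING]. ROWS is JSON, one flat list of numbers, 6 for each row, row after row: the shift along the world's x, y, z as a fraction of full scale, then the turn, a rotation vector about the world's x, y, z as a fraction of full scale. A call has 1 to 12 rows; each row is the pose to reach, as a shift and turn from the pose commanded when the call began; what a row does not reach only later rows make up. Full scale, the value 1, is 30 cm for a shift and pi/2 rad for a turn. A row lasts 1/12 s, in which the tool goes at most 41.7 mm and 7.16 degrees, less where a joint would pass 70% of its speed; a pose out of reach is approached as far as the arm can. A call with a number of a shift or a turn outside -1 to 1 is refused whole. A call with a gripper value outside its range is refused whole. OPENING is the closure, from -1 (fully open) to 1 (shut), set as the call begins (- or left out, the last holds). The fingers move at their own pace and stop on an object; the grip force is fixed at half the most. Time passes only in rows, so rows that repeat a pose let the fingers close. It gives the time, the measured TCP pose, the force, the opening and the grip force at its end, in the units of the state.
- r.get_state(): the state, without advancing time (a new reading comes with each control period).
- r.capture(name): name is "scene" or "top" or "wrist"; returns the picture (400x640x3 uint8, blue, green, red); there is no depth.
- r.calibration(name): a dict with "camera_matrix" (3x3 intrinsics, pixels), "k1" (the pictures are not rectified: a ray, as slopes to the right and down, at radius r is drawn at 1 + k1 r^2 times it, then the intrinsics apply), "world_to_cam" (4x4, takes a point from world to camera coordinates); the wrist camera has in their place "tool_from_camera" (4x4, takes a point from camera to tool coordinates, whose origin is the TCP and whose axes are the flange's). Camera axes: x right, y down, z forward; pixel columns grow to the right and rows downward; lengths in mm; the calibration is good to about 2 mm. A picture is of the moment at which its call begins: read the wrist's pose just before it. calibration takes no time and is no camera call.
- r.job_done(): hands the job in; it is judged then, once.
The state is a dict: "t": time; "q": joint angles; "dq": joint speeds; "joint_torque": joint torques, N m; "ee_pos": TCP position; "orientation": TCP orientation; "wrist_force": force on the tool from outside, world axes, zero at the start; "torque": the same for the moment, N m; "width": finger opening in mm; "grip_force": force on a finger pad.
Only numpy, scipy, OpenCV 4.12 (cv2) and the standard library are available. Lean on these libraries where they do the work, as an engineer would, in place of code of your own. Each camera call takes 0.05 s, during which the arm holds its last target. There are 200 camera calls.

## Working session

There is one attempt and no reset: what is moved stays moved. The work goes in short steps, Python scripts to look and compute and a shell command to move; the robot and the scene stay as the last step left them, time stands still between calls to the robot, and variables do not carry over. Pictures are saved under pics/ and viewed, at most 17 in all, crops included, and the job is handed in when it is done.

```bash
ls; mkdir -p pics; cat > h.py <<'E'
import numpy as np,cv2
from workcell import r
from scipy.spatial.transform import Rotation as R
def cap(n,f=None):
    s=r.get_state(); im=r.capture(n)
    if f: cv2.imwrite('pics/'+f+'.png',im)
    return s,im
def pose(n,s):
    c=r.calibration(n)
    if n=='wrist':
        T=np.eye(4);T[:3,:3]=R.from_rotvec(s['orientation']).as_matrix();T[:3,3]=s['ee_pos']
        return T@np.array(c['tool_from_camera'])
    return np.linalg.inv(np.array(c['world_to_cam']))
def ray(n,s,uv):
    c=r.calibration(n);K=np.array(c['camera_matrix']);k=c['k1']
    p=np.array([(uv[0]-K[0,2])/K[0,0],(uv[1]-K[1,2])/K[1,1]]);q=p.copy()
    for _ in range(20): q=p/(1+k*(q@q))
    T=pose(n,s); return T[:3,3],T[:3,:3]@np.array([q[0],q[1],1])
def onz(n,s,uv,z):
    o,d=ray(n,s,uv); return (o+d*(z-o[2])/d[2])[:2].round(1)
def proj(n,s,P):
    c=r.calibration(n);K=np.array(c['camera_matrix']);T=np.linalg.inv(pose(n,s))
    p=T[:3,:3]@np.array(P)+T[:3,3];q=p[:2]/p[2];q=q*(1+c['k1']*(q@q));return [K[0,0]*q[0]+K[0,2],K[1,1]*q[1]+K[1,2]]
def blobs(im,lo,hi,amin=60):
    m=cv2.inRange(cv2.cvtColor(im,cv2.COLOR_BGR2HSV),lo,hi)
    n,l,st,ce=cv2.connectedComponentsWithStats(m)
    return [(int(st[i][4]),ce[i].round(1).tolist(),st[i][:4].tolist()) for i in range(1,n) if st[i][4]>=amin]
E
python3 - <<'E'
from h import *
for n in ['top','scene','wrist']:
    s,im=cap(n,n+'0')
s=r.get_state();print(s)
for n in ['top','scene','wrist']: print(n,pose(n,s).round(2).tolist(),r.calibration(n)['camera_matrix'])
E
```

```text
pics
{'t': 0.15, 'q': array([-1.30122507,  0.41177078, -0.0127232 ,  1.59681403,  0.00560179,
        1.13430773, -0.08218182]), 'dq': array([-9.96242029e-05, -1.90942785e-03,  2.05962574e-03, -3.86698666e-03,
        1.19344441e-03, -1.46313778e-03, -1.02506430e-03]), 'joint_torque': array([ 9.58044548e-04, -6.01033115e+01,  6.82759546e-01, -2.99647093e+01,
        1.40020592e-02,  7.87457015e-03,  1.65147691e-05]), 'ee_pos': array([207.01832547, 589.32920254, 230.62761965]), 'orientation': array([-5.27948131e-01, -3.09678342e+00,  1.97564058e-03]), 'wrist_force': array([ 0.55123265, -0.09175602,  0.48050276]), 'torque': array([-0.01142588,  0.00625921,  0.03659384]), 'grip_force': 0.0, 'width': 85.65040997485076}
top [[0.01, -0.99, 0.16, 300.29], [-1.0, -0.01, -0.0, -29.02], [0.01, -0.16, -0.99, 1552.4], [0.0, 0.0, 0.0, 1.0]] [[486.95167805   0.         315.79146618]
 [  0.         486.95167805 196.60716175]
 [  0.           0.           1.        ]]
scene [[-0.09, 0.64, -0.76, 1314.25], [1.0, 0.04, -0.08, 45.83], [-0.02, -0.77, -0.64, 683.71], [0.0, 0.0, 0.0, 1.0]] [[413.64431747   0.         313.85181345]
 [  0.         413.64431747 192.56331164]
 [  0.           0.           1.        ]]
wrist [[0.33, 0.89, 0.3, 128.54], [0.94, -0.31, -0.11, 617.2], [-0.0, 0.32, -0.95, 372.21], [0.0, 0.0, 0.0, 1.0]] [[316.24983711   0.         322.81923916]
 [  0.         316.24983711 195.80289554]
 [  0.           0.           1.        ]]
```

View pics/top0.png

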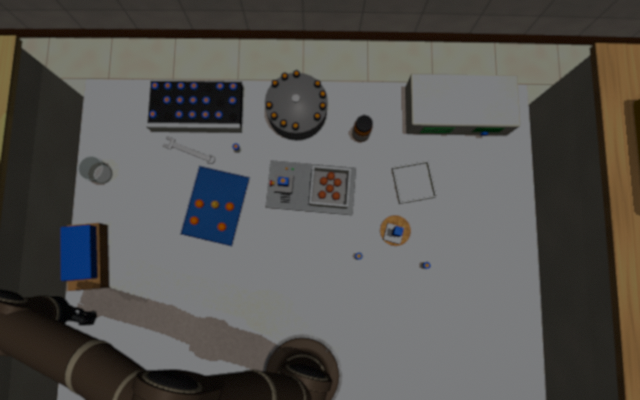

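View pics/scene0.png

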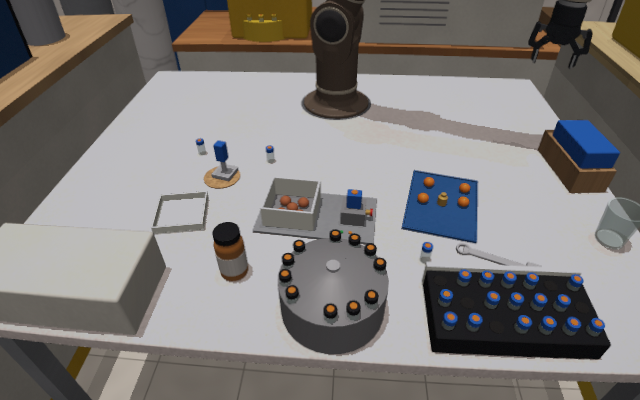

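Top view: robot base at the bottom (300,380), dish (215,206) with 4 lumps and the brass weight (214,204). The cell is at (331,187), plug at (284,182), tray at (413,182), and the tamper on its pad at (395,231).

```bash
python3 - <<'E'
from h import *
s=r.get_state();im=cv2.imread('pics/top0.png')
print('orange',[(a,c,onz('top',s,c,16)) for a,c,b in blobs(im,(5,130,120),(18,255,255),15) if 180<c[0]<430 and 150<c[1]<250])
print('red',[(a,c,onz('top',s,c,20)) for a,c,b in blobs(im,(0,110,80),(12,255,255),15) if 180<c[0]<430 and 150<c[1]<250])
print('blue',[(a,c,b,onz('top',s,c,90)) for a,c,b in blobs(im,(95,130,60),(125,255,255),15) if 180<c[0]<450 and 150<c[1]<280])
hs=cv2.cvtColor(im,cv2.COLOR_BGR2HSV)
def rect(m,z,name):
    cs,_=cv2.findContours(m,cv2.RETR_EXTERNAL,cv2.CHAIN_APPROX_NONE)
    c=max(cs,key=cv2.contourArea);q=cv2.boxPoints(cv2.minAreaRect(c));w=np.array([onz('top',s,p,z) for p in q])
    print(name,w.mean(0).round(1),w.tolist(),[np.degrees(np.arctan2(*(w[(i+1)%4]-w[i])[::-1])).round(1) for i in range(4)])
m=cv2.inRange(hs,(95,130,40),(125,255,255));m[:,:170]=0;m[:,260:]=0;m[:155]=0;rect(m,8,'dish')
m=cv2.inRange(hs,(0,0,60),(180,60,165));m[:,:262]=0;m[:,360:]=0;m[:155]=0;m[225:]=0;rect(m,8,'base')
c=im[140:280,170:450];cv2.imwrite('pics/topz.png',cv2.resize(c,None,fx=2.85,fy=2.85,interpolation=cv2.INTER_CUBIC))
E
```

```text
orange [(16, [198.5, 203.0], array([528. , 338.4])), (18, [229.3, 205.9], array([519.9, 239.6])), (33, [391.3, 218.5], array([ 485.9, -276.7])), (16, [193.5, 220.0], array([473.3, 351.5])), (18, [400.1, 221.1], array([ 477.9, -304.6])), (19, [221.2, 226.2], array([454.7, 262.6]))]
red [(31, [330.5, 175.3], array([622.7, -82.2])), (35, [323.3, 179.9], array([607.4, -59.2])), (32, [337.5, 181.5], array([ 602.7, -104.8])), (33, [329.6, 187.5], array([582.8, -79.6])), (36, [321.9, 193.8], array([562.1, -55.1])), (36, [336.0, 194.9], array([ 559.1, -100.2])), (19, [198.6, 203.1], array([527.1, 337.1])), (20, [228.8, 206.0], array([519. , 240.4])), (20, [193.8, 220.0], array([472.8, 349.6])), (22, [221.4, 226.4], array([453.6, 261.2]))]
blue [(3088, [215.3, 204.8], [182, 167, 66, 78], array([512.2, 269.3])), (48, [282.9, 181.2], [278, 177, 11, 8], array([587.7,  65.7])), (66, [397.7, 230.9], [394, 227, 9, 9], array([ 439.5, -283.6]))]
dish [523.3 288. ] [[432.1, 390.5], [654.0, 345.4], [613.6, 183.7], [393.6, 232.3]] [np.float64(-11.5), np.float64(-104.0), np.float64(167.5), np.float64(76.3)]
base [579.1 -18.5] [[464.2, 134.5], [690.0, 141.1], [694.1, -175.2], [468.0, -174.5]] [np.float64(1.7), np.float64(-89.3), np.float64(179.8), np.float64(90.7)]
```

View pics/topz.png

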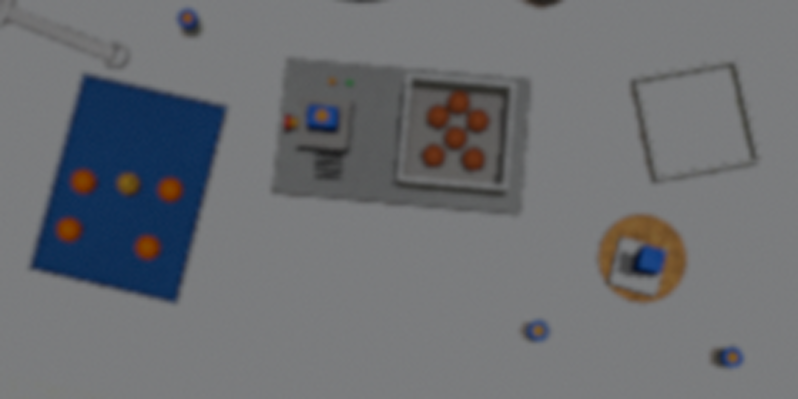

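```bash
python3 - <<'E'
from h import *
s=r.get_state()
def q(name,z,*p):
    w=np.array([onz('top',s,(170+a/2.85-.33,140+b/2.85-.33),z) for a,b in p]);print(name,w.mean(0).round(1),[round(float(np.degrees(np.arctan2(*(w[(i+1)%len(p)]-w[i])[::-1]))),1) for i in range(len(p))])
q('base',8,(288,58),(530,78),(522,214),(272,192))
q('celltop',62,(405,72),(515,80),(508,192),(396,184))
q('plugtop',84,(322,117))
q('tray',22,(631,80),(734,63),(757,161),(654,182))
q('pad',4,(642,259))
q('tamper',104,(652,260))
q('foot',16,(621,236),(668,243),(657,294),(611,284))
q('weight',36,(127,182))
E
```

```text
base [585.8 -20.2] [-94.1, 176.6, 85.6, -5.1]
celltop [580.3 -78.4] [-93.5, 176.5, 86.6, -3.8]
plugtop [590.4  66.9] [0.0]
tray [ 603.2 -347.8] [-79.7, -168.4, 102.3, 11.8]
pad [ 448.8 -289.7] [0.0]
tamper [ 438.2 -283.4] [0.0]
foot [ 441.8 -284.6] [-97.8, 166.9, 78.3, -12.3]
weight [524.  283.9] [0.0]
```

```bash
python3 -m creep '[0.63,-0.87,0,0,0,-0.41, 0.63,-0.87,0,0,0,-0.41, 0.63,-0.87,0,0,0,-0.41, 0.63,-0.87,0,0,0,-0.41, 0.63,-0.87,0,0,0,-0.41, 0.63,-0.87,0,0,0,-0.41, 0.63,-0.87,0,0,0,-0.41, 0.63,-0.87,0,0,0,-0.41, 0.63,-0.87,0,0,0,-0.41]' -1
python3 -m creep '[0.645,-0.87,0,0,0,-0.42, 0.645,-0.87,0,0,0,-0.42, 0.645,-0.87,0,0,0,-0.42, 0.645,-0.87,0,0,0,-0.42, 0.645,-0.87,0,0,0,-0.42, 0.645,-0.87,0,0,0,-0.42, 0.645,-0.87,0,0,0,-0.42, 0.645,-0.87,0,0,0,-0.42, 0.645,-0.87,0,0,0,-0.42, 0.645,-0.87,0,0,0,-0.42, 0.645,-0.87,0,0,0,-0.42]'
python3 - <<'E'
from h import *
s,im=cap('wrist','w1');print(s['ee_pos'],s['orientation'],s['q'],pose('wrist',s)[:3].round(2).tolist())
print([proj('wrist',s,p) for p in [(590.4,67,84),(580.3,-78.4,62)]])
print('blue',[(a,c,b,onz('wrist',s,c,84)) for a,c,b in blobs(im,(95,130,60),(125,255,255),100)])
E
```

```text
t: 0.9
ee_pos: [400.5, 322.1, 231.6]
orientation: [1.493, 2.761, -0.001]
wrist_force: [-0.7, -1.4, 0.4]
width: 85.6
grip_force: 0.0
t: 1.82
ee_pos: [589.2, 68.4, 230.7]
orientation: [-2.298, -2.141, 0.001]
wrist_force: [-0.0, -0.1, 0.3]
width: 85.2
grip_force: 0.0
[589.20923715  68.42334793 230.74664396] [-2.29764035e+00 -2.14094038e+00  9.87111307e-04] [-0.56230293  0.37921062  0.48833133  1.70224921 -0.19569644  1.10985529
 -0.08629407] [[1.0, -0.07, -0.02, 594.97], [-0.07, -0.94, -0.32, 151.33], [-0.0, 0.32, -0.95, 372.36]]
[[np.float64(324.8769041407133), np.float64(182.27172881715464)], [np.float64(324.7086340743955), np.float64(296.77551924929475)]]
blue [(9026, [249.0, 23.3], [128, 0, 221, 59], array([537.4, 207.9])), (188, [436.9, 7.2], [426, 0, 24, 15], array([692. , 209.5])), (600, [323.5, 180.5], [312, 165, 24, 33], array([589.2,  68.8]))]
```

View pics/w1.png

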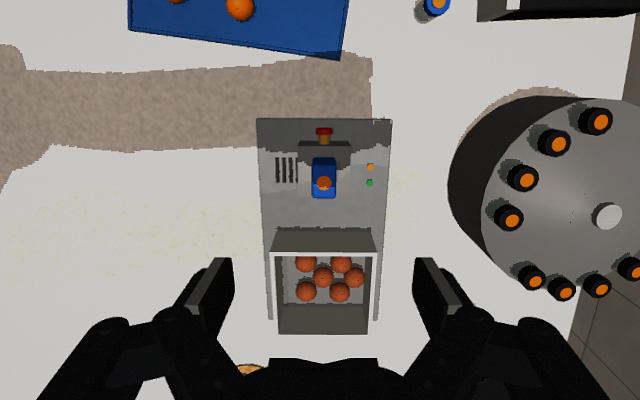

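```bash
python3 -m creep '[0.003,0,-0.589,0,0,0, 0.003,0,-0.589,0,0,0, 0.003,0,-0.589,0,0,0, 0.003,0,-0.589,0,0,0, 0.003,0,-0.589,0,0,0, 0.003,0,-0.589,0,0,0, 0.003,0,-0.589,0,0,0]' -1
python3 -m creep '[0,0,0,0,0,0,0,0,0,0,0,0,0,0,0,0,0,0,0,0,0,0,0,0,0,0,0,0,0,0,0,0,0,0,0,0,0,0,0,0,0,0,0,0,0,0,0,0]' 1
```

```text
t: 2.45
ee_pos: [591.0, 68.6, 55.7]
orientation: [2.297, 2.143, 0.001]
wrist_force: [0.0, -0.1, 0.5]
width: 85.6
grip_force: 0.0
t: 3.12
ee_pos: [590.9, 67.8, 55.6]
orientation: [2.299, 2.141, 0.002]
wrist_force: [-0.7, 0.4, 6.0]
width: 23.0
grip_force: 58.5
```

```bash
python3 -m creep '[0,0,0.02,0,0,0,0,0,0.04,0,0,0,0,0,0.07,0,0,0,0,0,0.1,0,0,0,0,0,0.14,0,0,0,0,0,0.2,0,0,0,0,0,0.3,0,0,0,0,0,0.4,0,0,0,0,0,0.4,0,0,0]'
python3 - <<'E'
from h import *
s,im=cap('scene','s1');c=proj('scene',s,(590,68,120));print(c)
cv2.imwrite('pics/s1z.png',cv2.resize(im[80:240,130:500],None,fx=2,fy=2))
E
```

```text
t: 3.87
ee_pos: [593.9, 67.8, 181.6]
orientation: [2.296, 2.138, 0.013]
wrist_force: [0.8, -0.2, -0.6]
width: 22.8
grip_force: 59.1
[np.float64(356.1733573752177), np.float64(178.62287109642574)]
```

View pics/s1z.png

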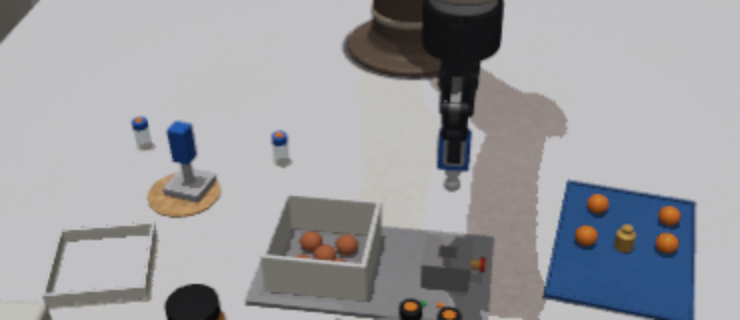

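```bash
python3 -m creep '[0.02,-0.7,0,0,0,0,0.02,-0.7,0,0,0,0,0.02,-0.7,0,0,0,0,0.02,-0.7,0,0,0,0,0.02,-0.7,0,0,0,0,0.02,-0.7,0,0,0,0,0.02,-0.7,0,0,0,0]'
python3 -m creep '[0.01,-0.69,0,0,0,0,0.01,-0.69,0,0,0,0,0.01,-0.69,0,0,0,0,0.01,-0.69,0,0,0,0,0.01,-0.69,0,0,0,0,0.01,-0.69,0,0,0,0,0.01,-0.69,0,0,0,0,0.01,-0.69,0,0,0,0]'
python3 -m creep '[0,0,-0.1,0,0,0,0,0,-0.2,0,0,0,0,0,-0.3,0,0,0,0,0,-0.35,0,0,0,0,0,-0.39,0,0,0,0,0,-0.39,0,0,0,0,0,-0.39,0,0,0]'
python3 - <<'E'
from h import *
s,im=cap('wrist');print(s['ee_pos'],s['wrist_force'])
cv2.imwrite('pics/w2.png',im)
E
```

```text
t: 4.5
ee_pos: [595.5, -146.2, 174.5]
orientation: [2.305, 2.134, -0.002]
wrist_force: [1.2, 0.6, -1.0]
width: 23.0
grip_force: 59.2
t: 5.17
ee_pos: [600.0, -347.3, 173.8]
orientation: [-2.296, -2.142, -0.001]
wrist_force: [0.3, -0.1, -0.8]
width: 23.0
grip_force: 59.2
t: 5.75
ee_pos: [600.2, -348.7, 58.1]
orientation: [2.297, 2.143, 0.0]
wrist_force: [0.4, -0.2, -0.0]
width: 23.1
grip_force: 59.2
[ 600.23854173 -348.67872995   58.14491521] [ 0.39384498 -0.22232792 -0.03927047]
```

View pics/w2.png

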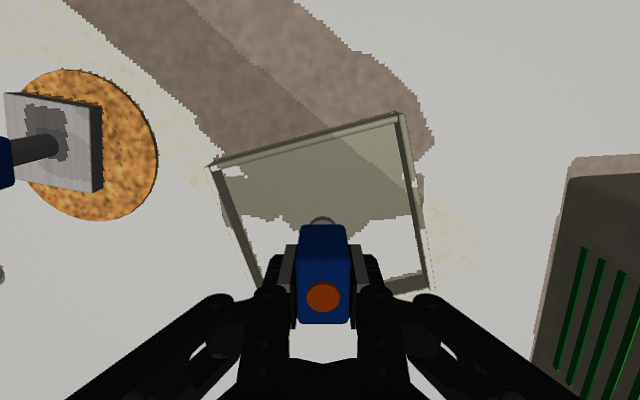

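The plug is held upright between the pads at (320,290), over the inside of the tray.

```bash
python3 -m creep '[0,0,-0.015,0,0,0,0,0,-0.03,0,0,0,0,0,-0.036,0,0,0,0,0,-0.036,0,0,0]'
python3 -m creep '[0,0,-0.003,0,0,0,0,0,-0.006,0,0,0,0,0,-0.006,0,0,0]'
```

```text
t: 6.13
ee_pos: [599.4, -349.2, 46.6]
orientation: [-2.298, -2.141, -0.0]
wrist_force: [0.1, 0.1, -0.9]
width: 23.7
grip_force: 59.2
t: 6.38
ee_pos: [599.7, -349.5, 45.7]
orientation: [2.298, 2.141, 0.001]
wrist_force: [-1.4, 0.8, 3.3]
width: 23.0
grip_force: 59.8
```

```bash
python3 -m creep '[0,0,0,0,0,0,0,0,0,0,0,0,0,0,0,0,0,0,0,0,0,0,0,0,0,0,0,0,0,0]' -0.2
python3 -m creep '[0,0,0.1,0,0,0,0,0,0.2,0,0,0,0,0,0.35,0,0,0,0,0,0.5,0,0,0,0,0,0.5,0,0,0]'
python3 - <<'E'
from h import *
s,im=cap('wrist');print(s['ee_pos']);cv2.imwrite('pics/w3.png',im)
print('blue',[(a,c,b,onz('wrist',s,c,70)) for a,c,b in blobs(im,(95,130,60),(125,255,255),100)])
hs=cv2.cvtColor(im,cv2.COLOR_BGR2HSV);m=cv2.inRange(hs,(8,80,100),(25,255,255))
for a,c,b in blobs(im,(8,80,80),(25,255,255),300): print(a,c,b,onz('wrist',s,c,4))
E
```

```text
t: 6.8
ee_pos: [599.5, -349.3, 44.9]
orientation: [-2.299, -2.142, 0.0]
wrist_force: [-0.1, -0.5, 0.9]
width: 51.0
grip_force: 0.0
t: 7.22
ee_pos: [602.0, -351.8, 203.2]
orientation: [2.292, 2.134, 0.005]
wrist_force: [1.1, -0.3, 0.8]
width: 51.4
grip_force: 0.0
[ 602.03990891 -351.76014558  203.23821035]
blue [(135, [33.4, 4.5], [22, 0, 22, 11], array([ 383. , -184.2])), (1030, [101.8, 127.3], [86, 109, 33, 37], array([ 414.5, -285.4])), (606, [319.0, 182.9], [307, 166, 25, 35], array([ 599.5, -350.2])), (197, [73.8, 219.9], [63, 211, 21, 20], array([ 359.9, -369.4]))]
3710 [185.1, 122.7] [135, 73, 84, 94] [ 461.  -292.6]
```

View pics/w3.png

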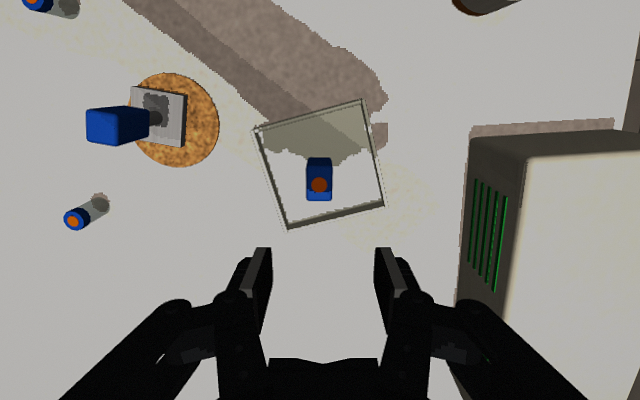

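```bash
python3 -m creep '[-0.11,0.72,0,0,0,0,-0.11,0.72,0,0,0,0,-0.11,0.72,0,0,0,0,-0.11,0.72,0,0,0,0,-0.11,0.72,0,0,0,0,-0.11,0.72,0,0,0,0,-0.11,0.72,0,0,0,0]' 0.06
python3 -m creep '[-0.11,0.72,0,0,0,0,-0.11,0.72,0,0,0,0,-0.11,0.72,0,0,0,0,-0.11,0.72,0,0,0,0,-0.11,0.72,0,0,0,0,-0.11,0.72,0,0,0,0,-0.11,0.72,0,0,0,0]'
python3 -m creep '[-0.11,0.72,0,0,0,-0.09,-0.11,0.72,0,0,0,-0.09,-0.11,0.72,0,0,0,-0.09,-0.11,0.72,0,0,0,-0.09,-0.11,0.72,0,0,0,-0.09,-0.11,0.72,0,0,0,-0.09,-0.11,0.72,0,0,0,-0.09,-0.11,0.72,0,0,0,-0.09]'
cat > l.py <<'E'
from h import *
import sys
s,im=cap('wrist');print('pos',s['ee_pos'].round(1))
m=cv2.inRange(cv2.cvtColor(im,cv2.COLOR_BGR2HSV),(4,130,110),(28,255,255))
for c in cv2.findContours(m,cv2.RETR_EXTERNAL,cv2.CHAIN_APPROX_NONE)[0]:
    if cv2.contourArea(c)<60: continue
    (u,v),rad=cv2.minEnclosingCircle(c); p=onz('wrist',s,(u,v),15.5)
    if not(360<p[0]<680 and 150<p[1]<450): continue
    d=p-s['ee_pos'][:2]
    print(round(u),round(v),'r',round(rad,1),'at',p,'shift',(d/300).round(3),'z to 9:',round((9-s['ee_pos'][2])/300,3))
if len(sys.argv)>1: cv2.imwrite('pics/'+sys.argv[1]+'.png',im)
E
python3 l.py w4
```

```text
t: 7.85
ee_pos: [566.5, -128.2, 194.5]
orientation: [-2.29, -2.148, -0.002]
wrist_force: [0.8, -1.5, -0.2]
width: 40.5
grip_force: 0.0
t: 8.43
ee_pos: [533.3, 86.1, 194.6]
orientation: [-2.292, -2.147, -0.0]
wrist_force: [1.0, 0.4, 0.7]
width: 40.1
grip_force: 0.0
t: 9.1
ee_pos: [501.6, 297.1, 194.6]
orientation: [2.444, 1.972, -0.001]
wrist_force: [0.2, -0.3, 0.1]
width: 40.5
grip_force: 0.0
pos [501.6 297.1 194.6]
347 220 r 11.8 at [516.1 238.5] shift [ 0.048 -0.195] z to 9: -0.619
285 213 r 12.1 at [451.1 261.1] shift [-0.168 -0.12 ] z to 9: -0.619
344 180 r 11.0 at [521.6 283.4] shift [ 0.067 -0.046] z to 9: -0.619
337 129 r 12.4 at [524.7 337.4] shift [0.077 0.134] z to 9: -0.619
281 128 r 12.2 at [469.8 351. ] shift [-0.106  0.18 ] z to 9: -0.619
```

View pics/w4.png

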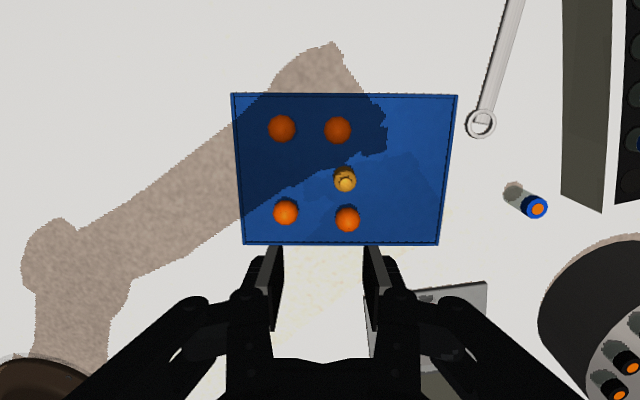

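Wrist view: four lumps at (347,220), (285,213), (337,129), (281,128), with the weight at (344,180). I'll pick the first lump and work out the free spots in the cell from the earlier view w1.

```bash
python3 -m creep '[0.05,-0.194,-0.3,0,0,0,0.05,-0.194,-0.3,0,0,0,0.05,-0.194,-0.4,0,0,0,0.05,-0.194,-0.5,0,0,0,0.05,-0.194,-0.619,0,0,0,0.05,-0.194,-0.619,0,0,0,0.05,-0.194,-0.619,0,0,0]'
python3 -m creep '[0,0,0,0,0,0,0,0,0,0,0,0,0,0,0,0,0,0,0,0,0,0,0,0,0,0,0,0,0,0]' 1
python3 - <<'E'
from h import *
im=cv2.imread('pics/w1.png');s=dict(ee_pos=np.array([589.209,68.423,230.747]),orientation=np.array([-2.2976,-2.14094,.000987]))
ks=[];C=np.array([580.3,-78.4]);a=np.radians(-4);M=np.array([[np.cos(a),np.sin(a)],[-np.sin(a),np.cos(a)]])
for p in [(270,254),(376,254),(369,333),(278,333)]: print(p,onz('wrist',s,p,62),onz('wrist',s,p,8))
m=cv2.inRange(cv2.cvtColor(im,cv2.COLOR_BGR2HSV),(0,120,70),(14,255,255));m[:250]=0;m[310:]=0
d=cv2.distanceTransform(m,cv2.DIST_L2,5)
n,l,st,ce=cv2.connectedComponentsWithStats((d>6).astype(np.uint8))
for i in range(1,n):
    p=onz('wrist',s,ce[i],21);print(ce[i].round(),p,'cell',(M@(p-C)).round())
E
```

```text
t: 9.73
ee_pos: [516.0, 237.0, 8.4]
orientation: [2.447, 1.968, -0.005]
wrist_force: [0.0, 0.3, 0.4]
width: 39.9
grip_force: 0.0
t: 10.15
ee_pos: [516.2, 240.7, 10.6]
orientation: [2.444, 1.974, 0.003]
wrist_force: [-0.3, -1.8, 7.6]
width: 24.6
grip_force: 59.5
(270, 254) [523.6 -17.9] [511.2 -47.3]
(376, 254) [640.9 -26.1] [648.9 -56.9]
(369, 333) [ 631.  -135.8] [ 637.2 -185.8]
(278, 333) [ 519.2 -128.1] [ 506.  -176.7]
[306. 264.] [557.4 -57.3] cell [-24.  19.]
[341. 264.] [602.1 -61.1] cell [21. 19.]
[323. 278.] [577.7 -79.6] cell [-3. -1.]
[354. 278.] [618.3 -82.8] cell [38. -2.]
[306. 292.] [553.8 -99.7] cell [-25. -23.]
[339. 293.] [ 598.1 -104.2] cell [ 20. -24.]
```

```bash
python3 -m creep '[0,0,0.14,0,0,0,0,0,0.28,0,0,0,0.03,-0.13,0.35,0,0,0.09,0.213,-0.93,0.35,0,0,0.09,0.213,-0.93,0.35,0,0,0.09,0.213,-0.93,0.35,0,0,0.09,0.213,-0.93,0.35,0,0,0.09,0.213,-0.93,0.35,0,0,0.09,0.213,-0.93,0.35,0,0,0.09,0.213,-0.93,0.35,0,0,0.09,0.213,-0.93,0.35,0,0,0.09,0.213,-0.93,0.35,0,0,0.09]'
python3 -m creep '[0,0,0,0,0,0,0,0,-0.1,0,0,0,0,0,-0.2,0,0,0,0,0,-0.25,0,0,0,0,0,-0.25,0,0,0]'
```

```text
t: 11.15
ee_pos: [579.3, -38.1, 114.4]
orientation: [-2.299, -2.141, -0.001]
wrist_force: [1.0, -0.4, -0.5]
width: 24.7
grip_force: 59.3
t: 11.57
ee_pos: [576.9, -36.3, 36.1]
orientation: [-2.292, -2.142, 0.006]
wrist_force: [-0.5, -0.4, 0.3]
width: 25.1
grip_force: 60.8
```

```bash
python3 -m creep '[0,-0.007,0,0,0,0,0,-0.007,0,0,0,0,0,-0.007,0,0,0,0,0,-0.007,0,0,0,0]' 0.06
python3 -m creep '[0,0,0.14,0,0,0,0,0,0.25,0,0,0,-0.2,0.5,0.3,0,0,-0.09,-0.42,0.99,0.3,0,0,-0.09,-0.42,0.99,0.3,0,0,-0.09,-0.42,0.99,0.3,0,0,-0.09,-0.42,0.99,0.3,0,0,-0.09,-0.42,0.99,0.3,0,0,-0.09,-0.42,0.99,0.3,0,0,-0.09,-0.42,0.99,0.3,0,0,-0.09,-0.42,0.99,0.3,0,0,-0.09,-0.42,0.99,0.3,0,0,-0.09]'
python3 l.py
python3 - <<'E'
from h import *
s=r.get_state();im=r.capture('top')
print([(a,c,onz('top',s,c,22)) for a,c,b in blobs(im,(0,130,90),(18,255,255),12) if 180<c[0]<430 and 150<c[1]<250])
cv2.imwrite('pics/topz2.png',cv2.resize(im[150:250,170:370],None,fx=4,fy=4,interpolation=cv2.INTER_CUBIC))
E
```

```text
t: 11.9
ee_pos: [580.4, -40.3, 40.7]
orientation: [2.297, 2.141, 0.003]
wrist_force: [0.6, 0.5, 0.3]
width: 39.8
grip_force: 0.0
t: 12.9
ee_pos: [452.6, 258.8, 130.1]
orientation: [-2.439, -1.979, -0.002]
wrist_force: [0.5, -1.0, 0.3]
width: 39.8
grip_force: 0.0
pos [452.6 258.8 130.1]
321 189 r 15.7 at [451.5 261.2] shift [-0.004  0.008] z to 9: -0.404
402 146 r 14.3 at [523.8 283.9] shift [0.237 0.084] z to 9: -0.404
394 79 r 18.8 at [524.5 336.7] shift [0.24 0.26] z to 9: -0.404
321 74 r 17.6 at [470.2 350.9] shift [0.059 0.307] z to 9: -0.404
[(27, [330.6, 175.1], array([623. , -82.4])), (26, [323.4, 179.9], array([607. , -59.5])), (26, [337.3, 181.3], array([ 603., -104.])), (47, [317.4, 186.4], array([585.5, -40.5])), (27, [329.7, 187.6], array([582.1, -79.8])), (27, [322.1, 193.9], array([561.4, -55.7])), (27, [336.0, 195.0], array([ 558.4, -100.1])), (281, [396.8, 225.9], array([ 461.8, -292.8])), (14, [391.6, 243.2], array([ 407. , -275.6]))]
```

View pics/topz2.png

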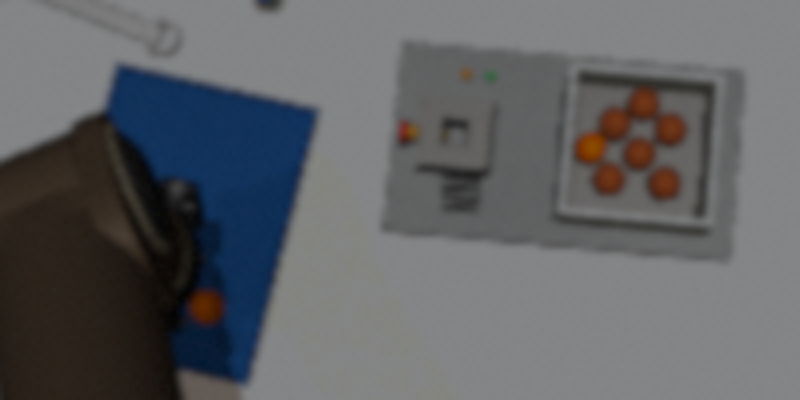

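The first lump is at (592,148) in the crop, by the cell wall.

```bash
python3 -m creep '[-0.002,0.008,-0.13,0,0,0,-0.002,0.008,-0.26,0,0,0,-0.002,0.008,-0.35,0,0,0,-0.002,0.008,-0.4,0,0,0,-0.002,0.008,-0.4,0,0,0]'
python3 -m creep '[0,0,0,0,0,0,0,0,0,0,0,0,0,0,0,0,0,0,0,0,0,0,0,0,0,0,0,0,0,0]' 1
python3 -m creep '[0,0,0.14,0,0,0,0,0,0.28,0,0,0,0.13,-0.4,0.35,0,0,0.09,0.21,-0.64,0.35,0,0,0.09,0.21,-0.64,0.35,0,0,0.09,0.21,-0.64,0.35,0,0,0.09,0.21,-0.64,0.35,0,0,0.09,0.21,-0.64,0.35,0,0,0.09,0.21,-0.64,0.35,0,0,0.09]'
```

```text
t: 13.42
ee_pos: [451.9, 255.6, 6.4]
orientation: [2.447, 1.97, -0.009]
wrist_force: [0.1, -0.4, 0.1]
width: 40.1
grip_force: 0.0
t: 13.83
ee_pos: [453.5, 259.2, 10.4]
orientation: [-2.444, -1.974, -0.003]
wrist_force: [-0.1, 1.0, -0.2]
width: 24.6
grip_force: 58.9
t: 14.58
ee_pos: [516.7, 64.2, 115.2]
orientation: [2.303, 2.135, 0.002]
wrist_force: [-0.3, 1.3, -0.1]
width: 24.3
grip_force: 59.1
```

```bash
python3 -m creep '[0.195,-0.6,0,0,0,0,0.195,-0.6,0,0,0,0,0.195,-0.6,0,0,0,0,0.195,-0.6,0,0,0,0,0.195,-0.6,0,0,0,0,0.195,-0.6,0,0,0,0,0.195,-0.6,-0.1,0,0,0,0.195,-0.6,-0.2,0,0,0,0.195,-0.6,-0.25,0,0,0,0.195,-0.6,-0.25,0,0,0,0.195,-0.6,-0.25,0,0,0]'
python3 -m creep '[0,0,0,0,0,0,0,0,0,0,0,0,0,0,0,0,0,0,0,0,0,0,0,0]' 0.06
python3 -m creep '[0,0,0.14,0,0,0,0,0,0.25,0,0,0,-0.18,0.75,0.3,0,0,-0.09,-0.18,0.75,0.3,0,0,-0.09,-0.18,0.75,0.3,0,0,-0.09,-0.18,0.75,0.3,0,0,-0.09,-0.18,0.75,0.3,0,0,-0.09,-0.18,0.75,0.3,0,0,-0.09,-0.18,0.75,0.3,0,0,-0.09]'
python3 -m creep '[-0.18,0.74,0,0,0,0,-0.18,0.74,0,0,0,0,-0.18,0.74,0,0,0,0,-0.18,0.74,0,0,0,0,-0.18,0.74,0,0,0,0,-0.18,0.74,0,0,0,0,-0.18,0.74,0,0,0,0,-0.18,0.74,0,0,0,0]'
python3 l.py; python3 - <<'E'
from h import *
s=r.get_state();im=r.capture('top')
print([(a,c,onz('top',s,c,22)) for a,c,b in blobs(im,(0,130,90),(18,255,255),12) if 180<c[0]<370 and 150<c[1]<250])
E
```

```text
t: 15.5
ee_pos: [573.9, -111.3, 38.9]
orientation: [-2.295, -2.142, 0.001]
wrist_force: [0.6, -0.2, 0.2]
width: 24.6
grip_force: 59.1
t: 15.83
ee_pos: [575.0, -113.1, 40.4]
orientation: [2.298, 2.141, 0.002]
wrist_force: [-0.9, -0.7, -0.5]
width: 40.1
grip_force: 0.0
t: 16.58
ee_pos: [519.0, 118.8, 129.9]
orientation: [-2.434, -1.982, -0.003]
wrist_force: [-0.1, -0.2, -0.2]
width: 40.1
grip_force: 0.0
t: 17.25
ee_pos: [466.1, 334.6, 129.5]
orientation: [2.442, 1.977, 0.001]
wrist_force: [0.0, -0.5, -0.5]
width: 40.4
grip_force: 0.0
pos [466.1 334.6 129.5]
398 234 r 13.2 at [523.  281.2] shift [ 0.19  -0.178] z to 9: -0.402
392 176 r 16.1 at [525.  336.1] shift [0.196 0.005] z to 9: -0.402
324 173 r 15.7 at [470.1 350.3] shift [0.013 0.052] z to 9: -0.402
[(29, [330.6, 175.3], array([622.3, -82.4])), (27, [323.5, 179.9], array([607. , -59.8])), (29, [337.4, 181.4], array([ 602.6, -104.4])), (12, [271.3, 182.5], array([596.4, 107.1])), (47, [317.3, 186.4], array([585.5, -40.2])), (32, [329.5, 187.5], array([582.5, -79.2])), (43, [342.0, 189.6], array([ 576.1, -119.2])), (31, [322.0, 193.8], array([561.7, -55.4])), (29, [336.0, 195.2], array([ 557.8, -100.1]))]
```

```bash
python3 -m creep '[0.014,0.052,-0.13,0,0,0,0.014,0.052,-0.26,0,0,0,0.014,0.052,-0.35,0,0,0,0.014,0.052,-0.398,0,0,0,0.014,0.052,-0.398,0,0,0]'
python3 -m creep '[0,0,0,0,0,0,0,0,0,0,0,0,0,0,0,0,0,0,0,0,0,0,0,0,0,0,0,0,0,0]' 1
python3 -m creep '[0,0,0.14,0,0,0,0,0,0.28,0,0,0,0.12,-0.72,0.35,0,0,-0.45,0.12,-0.72,0.35,0,0,-0.45,0.12,-0.72,0.35,0,0,-0.45,0.12,-0.72,0.35,0,0,-0.45,0.12,-0.72,0.35,0,0,-0.45,0.12,-0.72,0.35,0,0,-0.45,0.12,-0.72,0.35,0,0,-0.45,0.12,-0.72,0.35,0,0,-0.45]'
```

```text
t: 17.77
ee_pos: [469.7, 345.7, 6.7]
orientation: [2.446, 1.969, -0.009]
wrist_force: [0.3, 0.2, -0.3]
width: 40.3
grip_force: 0.0
t: 18.18
ee_pos: [471.1, 349.8, 11.1]
orientation: [-2.444, -1.974, -0.003]
wrist_force: [1.4, 0.9, -0.6]
width: 24.2
grip_force: 58.9
t: 19.02
ee_pos: [506.8, 133.3, 115.5]
orientation: [-2.976, -1.006, -0.002]
wrist_force: [-0.3, 1.3, -0.6]
width: 25.1
grip_force: 59.1
```

```bash
python3 -m creep '[0.11,-0.7,0,0,0,-0.46,0.11,-0.7,0,0,0,-0.46,0.11,-0.7,0,0,0,-0.46,0.11,-0.7,0,0,0,-0.46,0.11,-0.7,0,0,0,-0.46,0.11,-0.7,0,0,0,-0.46,0.11,-0.7,0,0,0,-0.46,0.11,-0.7,-0.1,0,0,-0.46,0.11,-0.7,-0.2,0,0,-0.46,0.11,-0.7,-0.25,0,0,-0.46,0.11,-0.7,-0.25,0,0,-0.46,0.11,-0.7,-0.25,0,0,-0.46]'
python3 -m creep '[0,0,0,0,0,0,0,0,0,0,0,0,0,0,0,0,0,0,0,0,0,0,0,0]' 0.06
python3 -m creep '[0,0,0.14,0,0,0,0,0,0.25,0,0,0,-0.03,0.7,0.3,0,0,0.45,-0.03,0.7,0.3,0,0,0.45,-0.03,0.7,0.3,0,0,0.45,-0.03,0.7,0.3,0,0,0.45,-0.03,0.7,0.3,0,0,0.45,-0.03,0.7,0.3,0,0,0.45,-0.03,0.7,0.3,0,0,0.45,-0.03,0.7,0.3,0,0,0.45]'
python3 -m creep '[-0.03,0.67,0,0,0,0.46,-0.03,0.67,0,0,0,0.46,-0.03,0.67,0,0,0,0.46,-0.03,0.67,0,0,0,0.46,-0.03,0.67,0,0,0,0.46,-0.03,0.67,0,0,0,0.46,-0.03,0.67,0,0,0,0.46,-0.03,0.67,0,0,0,0.46]'
python3 l.py; python3 - <<'E'
from h import *
s=r.get_state();im=r.capture('top')
print([(a,c,onz('top',s,c,22)) for a,c,b in blobs(im,(0,130,90),(18,255,255),12) if 180<c[0]<370 and 150<c[1]<250])
E
```

```text
t: 20.02
ee_pos: [539.3, -74.4, 39.3]
orientation: [-3.139, 0.102, 0.003]
wrist_force: [-0.1, 0.7, 0.1]
width: 24.7
grip_force: 59.2
t: 20.35
ee_pos: [540.2, -76.3, 40.8]
orientation: [-3.139, 0.11, -0.003]
wrist_force: [-0.6, -0.4, -0.4]
width: 40.2
grip_force: 0.0
t: 21.18
ee_pos: [530.6, 133.3, 130.3]
orientation: [2.985, 0.98, 0.001]
wrist_force: [-0.4, -1.0, 0.1]
width: 40.7
grip_force: 0.0
t: 21.85
ee_pos: [522.4, 332.1, 129.8]
orientation: [2.45, 1.964, -0.001]
wrist_force: [0.4, -0.4, -0.2]
width: 39.9
grip_force: 0.0
pos [522.4 332.1 129.8]
334 244 r 13.0 at [521.1 281.6] shift [-0.004 -0.168] z to 9: -0.403
324 185 r 15.0 at [524.5 337.5] shift [0.007 0.018] z to 9: -0.403
[(30, [330.6, 175.4], array([622. , -82.5])), (29, [323.4, 180.0], array([606.6, -59.5])), (32, [337.5, 181.5], array([ 602.3, -104.7])), (13, [271.4, 182.6], array([596. , 106.8])), (49, [317.4, 186.4], array([585.5, -40.5])), (31, [329.5, 187.6], array([582.1, -79.2])), (43, [342.0, 189.6], array([ 576.1, -119.2])), (75, [325.5, 196.9], array([551.9, -66.7])), (32, [336.0, 195.2], array([ 557.8, -100.1]))]
```

```bash
python3 -m creep '[0.009,0.018,-0.13,0,0,0,0.009,0.018,-0.26,0,0,0,0.009,0.018,-0.35,0,0,0,0.009,0.018,-0.398,0,0,0,0.009,0.018,-0.398,0,0,0]'
python3 -m creep '[0,0,0,0,0,0,0,0,0,0,0,0,0,0,0,0,0,0,0,0,0,0,0,0,0,0,0,0,0,0]' 1
python3 -m creep '[0,0,0.14,0,0,0,0,0,0.28,0,0,0,0.16,-0.63,0.35,0,0,0.09,0.16,-0.63,0.35,0,0,0.09,0.16,-0.63,0.35,0,0,0.09,0.16,-0.63,0.35,0,0,0.09,0.16,-0.63,0.35,0,0,0.09,0.16,-0.63,0.35,0,0,0.09,0.16,-0.63,0.35,0,0,0.09]'
python3 -m creep '[0.153,-0.63,0,0,0,0,0.153,-0.63,0,0,0,0,0.153,-0.63,0,0,0,0,0.153,-0.63,0,0,0,0,0.153,-0.63,0,0,0,0,0.153,-0.63,0,0,0,0,0.153,-0.63,-0.08,0,0,0,0.153,-0.63,-0.15,0,0,0,0.153,-0.63,-0.15,0,0,0]'
```

```text
t: 22.37
ee_pos: [522.7, 336.4, 7.0]
orientation: [2.448, 1.967, -0.01]
wrist_force: [-0.8, -0.8, 0.2]
width: 40.2
grip_force: 0.0
t: 22.78
ee_pos: [524.8, 340.2, 11.7]
orientation: [-2.444, -1.973, -0.003]
wrist_force: [1.0, 0.4, -0.1]
width: 24.7
grip_force: 58.9
t: 23.53
ee_pos: [573.2, 148.4, 116.6]
orientation: [2.303, 2.135, 0.002]
wrist_force: [-0.7, 0.4, -0.8]
width: 24.9
grip_force: 59.1
t: 24.28
ee_pos: [615.7, -35.5, 66.8]
orientation: [-2.293, -2.141, 0.006]
wrist_force: [-0.8, 1.1, -0.3]
width: 24.3
grip_force: 59.2
```

```bash
python3 -m creep '[0,0,0,0,0,0,0,0,0,0,0,0]'; python3 -m creep '[0,0,0,0,0,0,0,0,0,0,0,0,0,0,0,0,0,0,0,0,0,0,0,0]' 0.06
python3 -m creep '[0,0,0.14,0,0,0,-0.13,-0.12,0.6,0,0,0,-0.13,-0.12,0.6,0,0,0,-0.13,-0.12,0.6,0,0,0,-0.13,-0.12,0.6,0,0,0,-0.13,-0.12,0.6,0,0,0]' -0.6
python3 - <<'E'
from h import *
s,im=cap('wrist');print(s['ee_pos']);u,v=map(int,proj('wrist',s,(580,-78,30)));print(u,v)
y=max(v-70,0);x=max(u-100,0);cv2.imwrite('pics/w5.png',cv2.resize(im[y:v+70,x:u+100],None,fx=3,fy=3))
E
```

```text
t: 24.45
ee_pos: [618.7, -36.9, 71.3]
orientation: [2.297, 2.143, 0.001]
wrist_force: [0.5, -0.6, -0.4]
width: 24.5
grip_force: 59.2
t: 24.78
ee_pos: [618.5, -38.1, 71.2]
orientation: [2.298, 2.141, 0.002]
wrist_force: [-0.6, 0.4, -0.6]
width: 40.1
grip_force: 0.0
t: 25.28
ee_pos: [580.4, -77.0, 256.8]
orientation: [2.297, 2.133, 0.01]
wrist_force: [1.0, -0.8, 0.0]
width: 68.4
grip_force: 0.0
[580.42406059 -77.04480383 256.8092739 ]
321 163
```

View pics/w5.png

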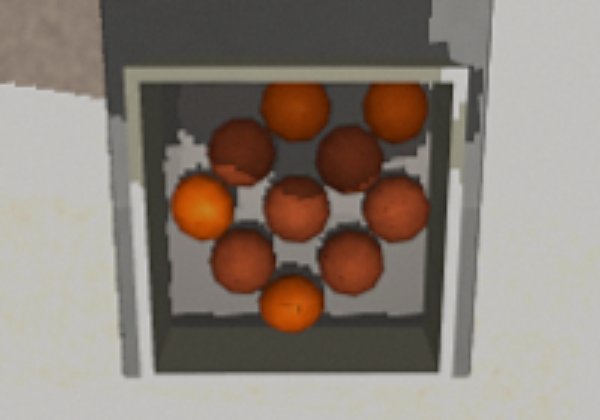

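All ten lumps lie apart in the cell in what looks like a single layer. Next is the tamper.

```bash
python3 -m creep '[-0.45,-0.69,-0.1,0,0,-0.09,-0.45,-0.69,-0.1,0,0,-0.09,-0.45,-0.69,-0.1,0,0,-0.09,-0.45,-0.69,-0.1,0,0,-0.09,-0.45,-0.69,-0.1,0,0,-0.09,-0.45,-0.69,-0.1,0,0,-0.09,-0.45,-0.69,-0.1,0,0,-0.09,-0.45,-0.69,-0.1,0,0,-0.09,-0.45,-0.69,-0.1,0,0,-0.09]' -0.3
cat > t.py <<'E'
from h import *
import sys
s,im=cap('wrist');print(s['ee_pos'],s['orientation'])
cv2.imwrite('pics/'+sys.argv[1]+'.png',im)
hs=cv2.cvtColor(im,cv2.COLOR_BGR2HSV)
for a,c,b in blobs(im,(95,130,60),(125,255,255),300): print('blue',a,c,b,onz('wrist',s,c,104))
m=cv2.inRange(hs,(8,80,60),(25,255,255))
cs=cv2.findContours(m,cv2.RETR_EXTERNAL,cv2.CHAIN_APPROX_NONE)[0];c=cv2.convexHull(max(cs,key=cv2.contourArea))
w=np.array([onz('wrist',s,p[0],4) for p in c]).astype(np.float32);A=np.c_[2*w,np.ones(len(w))];x=np.linalg.lstsq(A,(w**2).sum(1),rcond=None)[0]
print('pad',x[:2],'r',np.sqrt(x[2]+x[0]**2+x[1]**2))
E
python3 t.py w6
```

```text
t: 26.08
ee_pos: [444.3, -280.4, 219.6]
orientation: [-2.443, -1.973, 0.0]
wrist_force: [0.7, 0.5, 0.8]
width: 55.5
grip_force: 0.0
[ 444.33911942 -280.35944664  219.62757636] [-2.44294003e+00 -1.97304318e+00  3.89992012e-04]
blue 693 [315.1, 195.9] [301, 183, 29, 27] [ 436.3 -283.2]
blue 520 [489.0, 214.1] [478, 198, 24, 33] [ 583.5 -332.3]
pad [ 446.86179139 -289.75748385] r 49.299148977655825
```

View pics/w6.png

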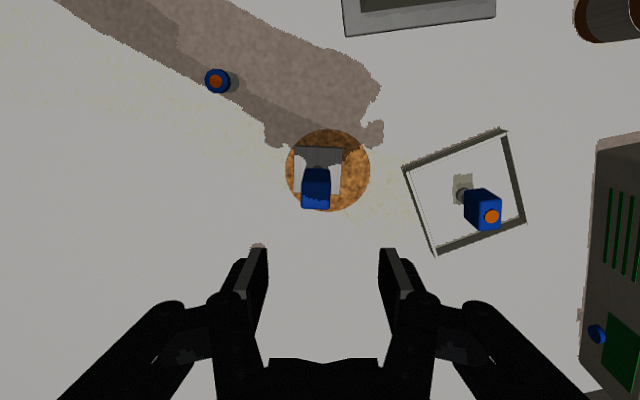

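The tamper handle's top face is centred at (316,197) and the foot is square with the image. The pad is centred at (328,170), so the tamper stands about 11 mm off the middle.

```bash
python3 -m creep '[-0.02,0,-0.14,0,0,0,-0.02,0,-0.25,0,0,0,-0.02,0,-0.25,0,0,0]'; python3 -m creep '[0,0,0,0,0,0]'
```

```text
t: 26.38
ee_pos: [436.1, -277.2, 140.2]
orientation: [-2.434, -1.973, 0.006]
wrist_force: [-0.6, 1.8, -0.8]
width: 55.4
grip_force: 0.0
t: 26.47
ee_pos: [438.1, -279.5, 144.5]
orientation: [-2.439, -1.974, 0.003]
wrist_force: [-0.3, 0.6, 0.8]
width: 55.2
grip_force: 0.0
```

Now at (438,-280,144), with the target at (437.5,-283.5,66).

```bash
python3 -m creep '[0,-0.01,-0.06,0,0,0,0,-0.01,-0.13,0,0,0,0,-0.01,-0.2,0,0,0,0,-0.01,-0.265,0,0,0,0,-0.01,-0.265,0,0,0,0,-0.01,-0.265,0,0,0,0,-0.01,-0.265,0,0,0]'
python3 -m creep '[0,0,0,0,0,0,0,0,0,0,0,0,0,0,0,0,0,0,0,0,0,0,0,0,0,0,0,0,0,0,0,0,0,0,0,0]' 1
python3 - <<'E'
from h import *
s,im=cap('wrist');print(s['ee_pos'].round(1),s['torque'])
E
```

```text
t: 27.05
ee_pos: [439.7, -284.7, 68.0]
orientation: [2.442, 1.973, 0.002]
wrist_force: [0.5, 0.4, 1.3]
width: 55.1
grip_force: 0.0
t: 27.55
ee_pos: [438.6, -284.5, 67.1]
orientation: [2.443, 1.973, 0.002]
wrist_force: [-2.4, 2.0, 7.7]
width: 25.3
grip_force: 62.4
[ 438.6 -284.5   67.1] [0.24199839 0.3475932  0.06960468]
```

```bash
python3 -m creep '[0,0,0.06,0,0,0,0,0,0.15,0,0,0,0,0,0.28,0,0,0,0.1,0.15,0.34,0,0,0.09,0.47,0.69,0.34,0,0,0.09,0.47,0.69,0.34,0,0,0.09,0.47,0.69,0.34,0,0,0.09,0.47,0.69,0.34,0,0,0.09,0.47,0.69,0.34,0,0,0.09,0.47,0.69,0.34,0,0,0.09,0.47,0.69,0.34,0,0,0.09,0.47,0.69,0.34,0,0,0.09]'
python3 -m creep '[0,0,0,0,0,0,0,0,0,0,0,0]'
python3 - <<'E'
from h import *
s,im=cap('wrist','w7');s2,i2=cap('scene');a=i2[90:250,200:400];b=im
cv2.imwrite('pics/c7.png',np.hstack([cv2.resize(im,(480,300)),cv2.resize(a,(320,256))[:, :].copy() if 0 else cv2.copyMakeBorder(cv2.resize(a,(320,256)),0,44,0,0,0)]))
E
```

```text
t: 28.6
ee_pos: [578.6, -77.1, 167.5]
orientation: [-2.297, -2.142, 0.002]
wrist_force: [-0.5, -0.3, -3.4]
width: 25.2
grip_force: 61.0
t: 28.77
ee_pos: [578.3, -78.8, 168.0]
orientation: [2.301, 2.139, -0.001]
wrist_force: [0.1, -0.6, -3.2]
width: 25.5
grip_force: 61.0
```

View pics/c7.png

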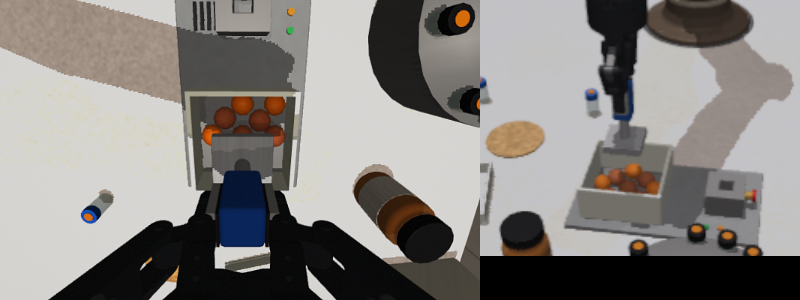

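The tamper hangs upright over the middle of the cell, square with the walls. Lowering it.

```bash
python3 -m creep '[0.003,0.003,-0.06,0,0,0,0.003,0.003,-0.12,0,0,0,0.003,0.003,-0.17,0,0,0,0.003,0.003,-0.21,0,0,0,0.003,0.003,-0.21,0,0,0,0.003,0.003,-0.21,0,0,0]'
python3 -m creep '[0,0,-0.01,0,0,0,0,0,-0.02,0,0,0,0,0,-0.03,0,0,0,0,0,-0.03,0,0,0]'
python3 -m creep '[0,0,-0.006,0,0,0,0,0,-0.012,0,0,0,0,0,-0.012,0,0,0]'
```

```text
t: 29.37
ee_pos: [579.7, -76.8, 104.8]
orientation: [-2.299, -2.14, 0.001]
wrist_force: [0.8, 0.0, -2.1]
width: 25.1
grip_force: 60.8
t: 29.7
ee_pos: [579.9, -76.2, 95.8]
orientation: [-2.298, -2.142, -0.0]
wrist_force: [-0.7, -0.3, -3.8]
width: 25.4
grip_force: 60.9
t: 29.95
ee_pos: [581.0, -76.5, 94.1]
orientation: [2.298, 2.141, 0.003]
wrist_force: [-2.6, 1.2, 9.7]
width: 25.3
grip_force: 62.8
```

```bash
python3 -m creep '[0,0,-0.004,0,0,0,0,0,-0.007,0,0,0,0,0,-0.007,0,0,0,0,0,-0.007,0,0,0]'
python3 -m creep '[0,0,0.05,0,0,0,0.08,0.07,0.06,0,0,0,0.08,0.07,0.06,0,0,0,0.08,0.07,0.03,0,0,0,0.08,0.07,0.015,0,0,0,0.08,0.07,0.005,0,0,0,0.08,0.07,0.001,0,0,0,0.08,0.07,0.001,0,0,0]'
```

```text
t: 30.28
ee_pos: [582.0, -76.6, 94.1]
orientation: [2.297, 2.14, 0.007]
wrist_force: [-6.1, 1.4, 26.6]
width: 25.4
grip_force: 65.1
t: 30.95
ee_pos: [606.8, -58.0, 95.1]
orientation: [2.297, 2.135, 0.008]
wrist_force: [-4.0, -1.7, 33.7]
width: 25.6
grip_force: 67.1
```

```bash
python3 -m creep '[0,0,0.05,0,0,0,0,-0.14,0.06,0,0,0,0,-0.14,0.06,0,0,0,0,-0.14,0.03,0,0,0,0,-0.14,0.015,0,0,0,0,-0.14,0.005,0,0,0,0,-0.14,0.001,0,0,0,0,-0.14,0.001,0,0,0]'
python3 -m creep '[0,0,0.05,0,0,0,-0.16,0,0.06,0,0,0,-0.16,0,0.06,0,0,0,-0.16,0,0.03,0,0,0,-0.16,0,0.015,0,0,0,-0.16,0,0.005,0,0,0,-0.16,0,0.001,0,0,0,-0.16,0,0.001,0,0,0]'
python3 -m creep '[0,0,0.05,0,0,0,0,0.14,0.06,0,0,0,0,0.14,0.06,0,0,0,0,0.14,0.03,0,0,0,0,0.14,0.015,0,0,0,0,0.14,0.005,0,0,0,0,0.14,0.001,0,0,0,0,0.14,0.001,0,0,0]'
python3 -m creep '[0,0,0.04,0,0,0,0.08,-0.07,0.04,0,0,0,0.08,-0.07,0.03,0,0,0,0.08,-0.07,0.01,0,0,0,0.08,-0.07,0.001,0,0,0,0.08,-0.07,0,0,0,0,0.08,-0.07,0,0,0,0]'
```

```text
t: 31.62
ee_pos: [605.6, -97.7, 94.5]
orientation: [2.297, 2.14, 0.006]
wrist_force: [-7.0, 0.8, 36.0]
width: 25.9
grip_force: 67.7
t: 32.28
ee_pos: [563.2, -97.9, 95.5]
orientation: [2.291, 2.136, 0.015]
wrist_force: [0.2, 0.9, 34.4]
width: 25.2
grip_force: 68.5
t: 32.95
ee_pos: [559.1, -57.1, 93.9]
orientation: [2.298, 2.136, 0.007]
wrist_force: [-5.5, -1.7, 29.6]
width: 25.1
grip_force: 67.9
t: 33.53
ee_pos: [581.2, -78.0, 92.6]
orientation: [2.298, 2.138, 0.002]
wrist_force: [-2.0, -3.5, 16.7]
width: 25.6
grip_force: 66.1
```

```bash
python3 -m creep '[0,0,0.1,0,0,0,0,0,0.2,0,0,0,0,0,0.27,0,0,0,-0.44,-0.707,0.27,0,0,-0.09,-0.44,-0.707,0.27,0,0,-0.09,-0.44,-0.707,0.27,0,0,-0.09,-0.44,-0.707,0.27,0,0,-0.09,-0.44,-0.707,0.27,0,0,-0.09,-0.44,-0.707,0.27,0,0,-0.09,-0.44,-0.707,0.27,0,0,-0.09,-0.44,-0.707,0.27,0,0,-0.09,-0.44,-0.707,0.27,0,0,-0.09]'
python3 -m creep '[0,0,0,0,0,0,0,0,0,0,0,0]'
python3 - <<'E'
from h import *
s=r.get_state();im=r.capture('top');cv2.imwrite('pics/top3.png',im)
w=im[155:250,300:420];cv2.imwrite('pics/topz3.png',cv2.resize(w,None,fx=5,fy=5,interpolation=cv2.INTER_CUBIC))
print([(a,c,onz('top',s,c,20)) for a,c,b in blobs(im,(0,110,80),(20,255,255),12) if 300<c[0]<360 and 150<c[1]<215])
E
python3 t.py w8
```

```text
t: 34.53
ee_pos: [447.4, -287.7, 171.2]
orientation: [-2.443, -1.971, 0.001]
wrist_force: [0.2, 0.7, -3.4]
width: 25.0
grip_force: 63.5
t: 34.7
ee_pos: [448.6, -286.9, 171.8]
orientation: [-2.441, -1.976, 0.0]
wrist_force: [0.2, 0.4, -2.8]
width: 25.6
grip_force: 63.5
[(427, [328.1, 186.0], array([587.7, -74.7])), (41, [329.2, 187.9], array([581.5, -78.3]))]
[ 448.70113663 -287.01476673  172.00216244] [-2.44097159e+00 -1.97633646e+00  2.29266722e-04]
blue 394 [189.3, 71.6] [176, 58, 27, 29] [ 385.9 -177.5]
blue 708 [510.3, 229.1] [497, 211, 29, 38] [ 580.9 -329.6]
blue 3121 [323.0, 305.8] [292, 280, 63, 53] [ 431.5 -366.2]
pad [ 446.86873734 -289.62375458] r 49.20419313793964
```

View pics/topz3.png

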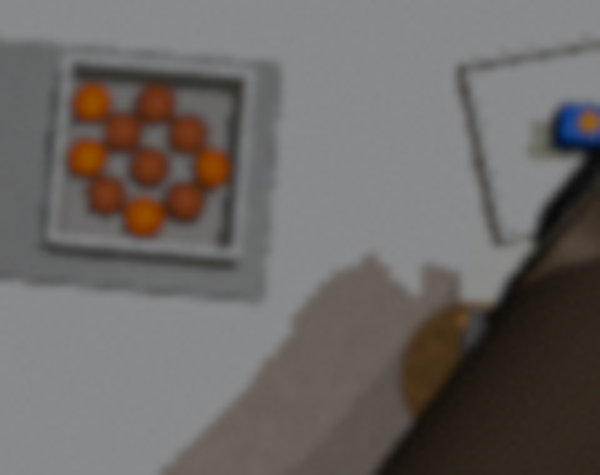

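View pics/w8.png

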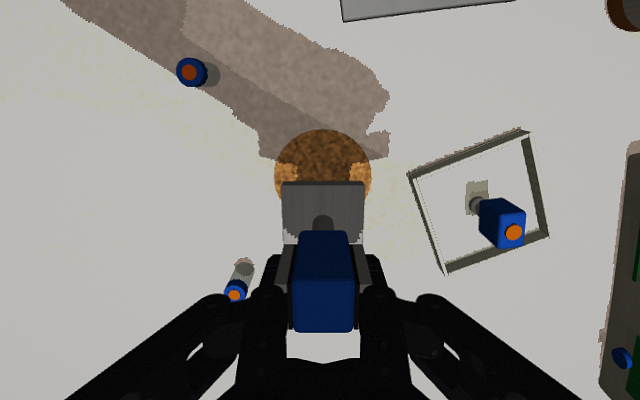

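All ten lumps lie flat in the cell. The tamper hangs over the pad, with its foot's rear edge running from (282,182) to (365,182). Checking the foot centre against the pad centre.

```bash
python3 - <<'E'
from h import *
s=dict(ee_pos=np.array([448.7,-287.01,172.0]),orientation=np.array([-2.44097,-1.97634,.00023]))
for z in (119,121):
    a=onz('wrist',s,(282.5,182.5),z);b=onz('wrist',s,(364.5,182.5),z);t=(b-a)/np.linalg.norm(b-a);print(a,b,np.linalg.norm(b-a),(a+b)/2+27*np.array([t[1],-t[0]]))
E
```

```text
[ 428.3 -256.2] [ 479.8 -267.1] 52.64085865561086 [ 448.45928572 -288.06484268]
[ 428.7 -255.7] [ 479.6 -266.5] 52.03316250238884 [ 448.54588167 -287.51200215]
```

```bash
python3 -m creep '[-0.003,-0.003,-0.1,0,0,0,-0.003,-0.003,-0.2,0,0,0,-0.003,-0.003,-0.27,0,0,0,-0.003,-0.003,-0.31,0,0,0,-0.003,-0.003,-0.325,0,0,0,-0.003,-0.003,-0.325,0,0,0,-0.003,-0.003,-0.325,0,0,0]'
python3 -m creep '[0,0,0,0,0,0]'
```

```text
t: 35.38
ee_pos: [447.8, -289.7, 75.8]
orientation: [2.443, 1.973, 0.001]
wrist_force: [0.9, 0.2, -3.0]
width: 25.2
grip_force: 63.4
t: 35.47
ee_pos: [448.0, -289.8, 76.3]
orientation: [2.442, 1.973, 0.002]
wrist_force: [-0.1, -0.6, -2.8]
width: 25.2
grip_force: 63.4
```

```bash
python3 -m creep '[0,0,-0.012,0,0,0,0,0,-0.024,0,0,0,0,0,-0.028,0,0,0,0,0,-0.028,0,0,0]'
python3 -m creep '[0,0,-0.004,0,0,0,0,0,-0.006,0,0,0,0,0,-0.006,0,0,0]'
```

```text
t: 35.8
ee_pos: [447.0, -289.2, 66.4]
orientation: [-2.444, -1.974, 0.0]
wrist_force: [0.2, 0.1, -2.5]
width: 25.5
grip_force: 63.6
t: 36.05
ee_pos: [447.1, -289.8, 65.8]
orientation: [2.444, 1.973, 0.001]
wrist_force: [-3.1, 0.6, 9.3]
width: 25.2
grip_force: 65.3
```

Contact. Release, rise and look.

```bash
python3 -m creep '[0,0,0.003,0,0,0,0,0,0.003,0,0,0,0,0,0.003,0,0,0,0,0,0.003,0,0,0,0,0,0.003,0,0,0,0,0,0.003,0,0,0]' -0.4
python3 -m creep '[0,0,0.1,0,0,0,0,0,0.2,0,0,0,0,0,0.35,0,0,0,0,0,0.5,0,0,0,0,0,0.55,0,0,0,0,0,0.55,0,0,0,0,0,0.55,0,0,0]'
python3 t.py w9; python3 - <<'E'
import cv2
im=cv2.imread('pics/w9.png');cv2.imwrite('pics/w9z.png',cv2.resize(im[90:260,200:560],None,fx=2.2,fy=2.2))
E
```

```text
t: 36.55
ee_pos: [447.2, -289.3, 65.6]
orientation: [2.444, 1.974, -0.0]
wrist_force: [0.2, -0.1, 0.3]
width: 59.8
grip_force: 0.0
t: 37.13
ee_pos: [447.8, -289.5, 232.0]
orientation: [2.442, 1.973, 0.003]
wrist_force: [-1.0, 0.1, -0.7]
width: 59.7
grip_force: 0.0
[ 447.82431646 -289.53679816  232.01258906] [2.44193566 1.97262147 0.00315784]
blue 615 [321.5, 188.5] [308, 176, 28, 25] [ 446.2 -291. ]
blue 491 [478.0, 201.8] [468, 187, 22, 32] [ 584.1 -333.8]
pad [ 446.55021251 -289.69542463] r 49.26152135751219
```

View pics/w9z.png

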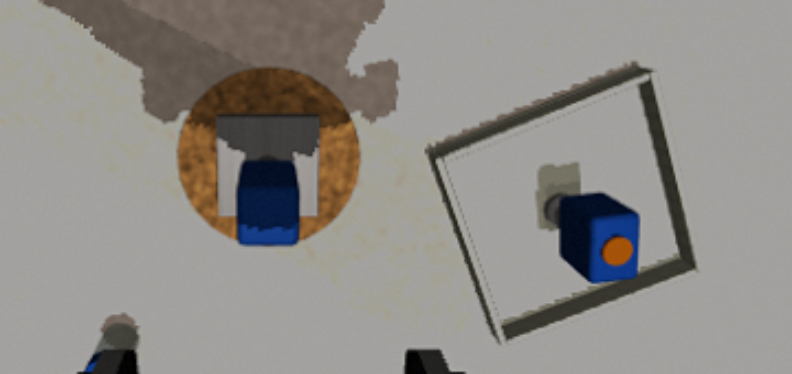

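The tamper stands upright in the middle of the pad, about 1 mm off centre. The plug stands in the tray and the cell is levelled, so I'm handing in.

```bash
python3 -c "
from workcell import r
print(r.job_done())"
```

```text
the job is handed in; nothing more can be done
None
```

I've handed the job in, at about 37 s of the 192 s allowed: the plug stands in the tray, all ten lumps (four new, six old) lie in one pressed level layer in the cell, and the tamper stands upright about 1 mm from the middle of its pad; I set three of the new lumps into gaps among the old ones and dropped the fourth into a corner, rather than stacking them on top.

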